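Clamp a wood blank in the carving jig with a two-legged staple

TASK

Lay the wood blank flat in its seat on the jig plate, and let go of it. Then take the two-legged steel staple from its storage stand, stand it upright on the table, take it again by the broad sides of its head, and lower it over the blank so that both legs go through the two plate holes and its head comes fully down onto the blank. Lower it gently, do not drop it, and leave the other things alone.

Things in the scene. Friction and masses are not known exactly. Their poses are not given: they have to be found in the camera images.
- jig: Grey steel clamping jig, fixed to the table at the left or the right, turned by its yaw. Origin: centre of its footprint at table height; z up, y along the bar seat, x across. Level plate 104 (x) x 136 (y) x 8 mm, top 42 mm above the table, open beneath; bolting feet out to y = +-85 mm. Two rectangular through holes centred at x = +-25 mm, y = 0, each 19 (x) x 23 (y) mm.
- jig_seat (a point): Middle of the seat on the jig's plate top, midway between the holes, 42 mm above the table; axes as the jig's. The blank's lane along y, 30 mm wide, lies between four steel strips 6 mm high at x = +-15 to +-21, y = +-14 to +-26 mm; two end stops 8 mm high and 40 mm wide at y = +-57.5 to +-63.5 mm leave 115 mm of length.
- jig_cheek (a point): Middle of the top edge of the jig's +x cheek, 88 mm above the table; axes as the jig's. The two upright cheeks stand at jig x = +-43 to +-51, y = -15 to +15 mm and rise 46 mm above the plate top. Between them, at the ends of the staple's head, there is no room for fingers: there the head must be held by its two broad sides.
- blank: Dark brown wooden bar (carving blank), 26 (x) x 110 (y) x 24 mm high (z), 80 g, loose, lying flat on the table in front of jig and stand, where the table is otherwise empty. Origin: centre of its underside; y along its length. It may be seated either way round.
- stand: Wooden storage stand, fixed to the table at the other place: foot 96 (x) x 74 (y) x 10 mm, two plywood boards 54 mm wide (x) at y = +-14 to +-24 mm, rising to 90 mm above the table. The staple stands on the foot in the slot between the boards, its x along the stand's; they are higher than its head, so only the head's two ends (x) can be gripped there. Origin: centre of its underside.
- staple: Steel staple clamp, a square U, about 250 g, loose, upright, legs down; stays standing if stood on the table. Origin: midway between the leg ends, at their level. Legs 14 (x) x 18 (y) mm centred at x = +-25 mm, z = 0 to 54 mm; head 66 (x) x 18 (y) mm, z = 54 to 74 mm. Same either way round. Fully home on the seated blank its origin is 12 mm above the table.
- plug: Pale tapered beech plug, 35 x 35 x 39 mm high, standing loose between jig and stand; a bystander. Origin: centre of its underside.
- sanding_block: Brown cork sanding block 64 x 108 x 30 mm lying loose at the left edge; a bystander. Origin: centre of its underside.
- box: Small dark turned wooden box with a knobbed lid, 62 mm across, 66 mm high, loose, behind the work; a bystander. Origin: centre of its underside.

How it is judged:
On the way, in this order (a step that is already met when the one before it is completed fails the run):
1. the blank lies in the jig's seat, let go of, the staple not yet on it (x of blank in the frame of jig between -0.005 and 0.005 m and y of blank in the frame of jig between -0.006 and 0.006 m and z of blank in the frame of jig between 0.038 and 0.046 m and angle between the y axis of blank and the y axis of jig, either way round below 0.12 rad and angle between blank's own z axis and vertical below 0.08 rad and contact force between blank and the fingers below 0.05 N and linear speed of blank below 0.02 m/s), for 0.2 s.
2. the staple stands upright on the table, let go of (height (world z) of staple between -0.004 and 0.004 m and angle between staple's own z axis and vertical below 0.08 rad and contact force between staple and the fingers below 0.05 N and linear speed of staple below 0.02 m/s), for 0.2 s.
3. the staple's legs stand in both holes, over the blank (x of staple in the frame of jig between -0.008 and 0.008 m and y of staple in the frame of jig between -0.008 and 0.008 m and z of staple in the frame of jig below 0.034 m and angle between the x axis of staple and the x axis of jig, either way round below 0.2 rad), for 0.1 s.
At the end, for the whole second after the job is handed in: The blank lies flat in the seat (within 5 mm across, 6 mm along, 0.12 rad); the staple stands upright (0.08 rad), in line with the jig (0.2 rad), within 5 mm of the seat's middle with both legs through the holes and its head down on the blank (within 4 mm); both at rest and released (x of blank in the frame of jig between -0.005 and 0.005 m and y of blank in the frame of jig between -0.006 and 0.006 m and z of blank in the frame of jig between 0.038 and 0.046 m and angle between the y axis of blank and the y axis of jig, either way round below 0.12 rad and angle between each of blank, staple's own z axis and vertical below 0.08 rad and x of staple in the frame of jig between -0.005 and 0.005 m and y of staple in the frame of jig between -0.005 and 0.005 m and z of staple in the frame of jig between 0.008 and 0.016 m and angle between the x axis of staple and the x axis of jig, either way round below 0.2 rad and linear speed of each of staple, blank below 0.02 m/s); the robot touches nothing.
It fails at once if the staple is dropped or slammed into the jig (faster than 0.3 m/s at the holes) (horizontal distance between staple and jig_seat below 0.015 m and z of staple in the frame of jig below 0.045 m and linear speed of staple above 0.3 m/s).
It fails at once if a bystander (plug, sanding block or turned box) is shifted by more than 30 mm (distance of any of plug, sanding_block, box from where it was at the start of the episode above 0.03 m).
It also fails if it takes over 72 s, if anything falls off the work surface, if the arm or the gripper's body presses on something with over 40 N, if the wrist force passes 120 N, or if a joint passes its speed limit or range.

ROBOT

A 6-joint arm with a two-finger parallel gripper is mounted at the origin on a cart in front of the work surface, level with it; the furniture and walls round the work are solid. World frame = base frame: x ahead of the robot, y to its left, z up, the work surface at z = 0. Lengths are in m, angles in rad, forces in N, time in s.
With the tool pointing down it reaches from about 0.275 to 0.75 m from the base axis. Payload 10.2 kg.
Tool frame: the origin (TCP) lies at the centre of the arm's flange, where the gripper is bolted on; the fingertips stand env.tip_extent ahead of it and the grasp point (between the pads) lies 155 mm ahead of it (env.tip_extent is the distance from the TCP to the fingertips, in m); z points along the fingers, y is the line along which they close (so a half turn about z gives the same grasp; the last joint's range is limited). The gripper opens to 85 mm and grips with 20 to 120 N. Pads are 22 mm wide; open, the fingers measure 114 mm over their backs; the gripper's body (76 mm by 85 mm) begins 54 mm behind the grasp point. The pads swing forward as they close: fully open they stand 13 mm farther back than shut.
Start: joints at [1.016, 0.313, 1.498, -0, 1.331, -0.223], TCP at [0.171, 0.496, 0.405] pointing down, gripper open.
Joint ranges: [-2.94, 2.94], [-0.97, 2.17], [0.19, 2.56], [-1.23, 4.37], [0.02, 3.11], [-2.88, 2.88]. Speed limits (rad/s): [2.39, 2.39, 3.01, 3.14, 3.14, 3.14].

INTERFACE

Orientations are given as a unit quaternion [x, y, z, w].
In Python, from bench import env, vision, job, finder, monitor gives the robot as it stands. Calls block until the motion is done:
- env.reach(position, orientation): joint-space move of the TCP to a pose.
- env.movel(position, velocity=0.15, frame=None, guard=None): straight line of the TCP; frame=None keeps the orientation; velocity is the mean speed in m/s. With guard (N) it stops when the force on the tool has changed by that much, and returns True; else False.
- env.set_joints(angles): joint-space move.
- env.release() and env.close_gripper(effort=None): open the fingers fully, or close them until they stop; effort is the grip in N (None keeps the last).
- env.hold(seconds).
- env.ik(position, orientation): joint angles nearest the present ones, or None.
- vision.grab_frame(name): name is "side" or "top"; returns a dict with "frame" (420x560x3 uint8, red, green, blue), "range_z" (420x560 float32, m along the optical axis (not along the pixel's ray), 0 where there is no reading), "mtx" (3x3 intrinsics, pixels), "view" (4x4, takes a point from world to camera coordinates). Camera axes: x right, y down, z forward; pixel columns grow to the right and rows downward; lengths in m; the calibration is good to about 2 mm. A picture is of the moment at which its call begins.
A pose or a line that the arm cannot do raises env.MotionError and nothing moves.
- job.hand_in(): hands the job in; it is judged then, once.
Trained networks look in the newest picture that a camera, given by its name, has taken for a name from the list of things; names that differ only in an ending like _2 or _b are one class to them, and where a whole thing is asked for, a point or a joint stands for the part that bears it (a point fixed in the world has none). Each returns a list of dicts, best first, with "p" (0 to 1); they miss things now and then, are a little off and sometimes report something else, mostly with a low value. They report only what shows in the picture. A call takes as long as a camera call.
- finder.masks_of(camera, query): "pixels" (420x560 bool, what is visible of it) and "location" ([row, column] in pixels, amid what is visible of it).
- finder.mark_of(camera, query): "location" ([row, column] in pixels: a listed point, or the origin of a listed thing).
Readings, each from a call of its own:
- monitor.get_clock(): time.
- monitor.get_joints(): joint angles.
- monitor.get_qvel(): joint speeds.
- monitor.get_joint_efforts(): joint torques, N m.
- monitor.get_position(): TCP position.
- monitor.get_ee_rot(): TCP orientation.
- monitor.get_contact_force(): force on the tool from outside, world axes, zero at the start.
- monitor.get_ft_torque(): the same for the moment, N m.
- monitor.get_finger_gap(): opening from 0.0 (shut) to 1.0 (fully open).
- monitor.get_gripper_force(): force on a finger pad.
Only numpy, scipy, OpenCV 4.12 (cv2) and the standard library are available. Lean on these libraries where they do the work, as an engineer would, in place of code of your own. Each camera call takes 0.05 s, during which the arm holds its last target. There are 200 camera calls.

## Working session

There is one attempt and no reset: what is moved stays moved. The work goes in short steps, each a Python script; the robot and the scene stay as the last script left them, time stands still between calls to the robot, and variables do not carry over. Pictures are saved under pics/ and viewed, at most 10 in all, crops included, and the job is handed in when it is done.

```bash
ls; mkdir -p pics; python3 - <<'E'
from bench import env, vision, job, finder, monitor
import cv2,numpy as np
ims=[]
for c in ("top","side"):
    f=vision.grab_frame(c); np.savez(f"/tmp/{c}0.npz",**f)
    cv2.imwrite(f"pics/{c}0.png",f["frame"][:,:,::-1])
    V=f["view"];print(c,f["mtx"].tolist(),np.round(np.linalg.inv(V)[:3,3],3),np.round(V[2,:3],3))
    for n in ("jig","blank","stand","staple","plug","sanding_block","box"):
        print(n,[(round(d["p"],2),np.round(d["location"],0).tolist(),int(d["pixels"].sum())) for d in finder.masks_of(c,n)[:2]])
    for n in ("jig_seat","jig_cheek"):
        print(n,[(round(d["p"],2),np.round(d["location"],0).tolist()) for d in finder.mark_of(c,n)[:2]])
print(env.tip_extent,monitor.get_ee_rot(),monitor.get_clock())
E
```

```text
bench.py
pics
top [[394.46424616685147, 0.0, 279.59929280890293], [0.0, 394.46424616685147, 213.21242242400257], [0.0, 0.0, 1.0]] [0.414 0.101 1.068] [ 0.175 -0.017 -0.985]
jig [(0.83, [210.0, 342.0], 2313), (0.3, [209.0, 232.0], 242)]
blank [(0.82, [276.0, 266.0], 373)]
stand [(0.98, [213.0, 239.0], 652)]
staple [(0.66, [208.0, 344.0], 2325), (0.65, [206.0, 232.0], 205)]
plug [(0.68, [216.0, 283.0], 146)]
sanding_block [(0.92, [268.0, 186.0], 1078)]
box [(0.6, [161.0, 267.0], 380)]
jig_seat [(0.76, [206.0, 346.0])]
jig_cheek [(0.6, [186.0, 347.0])]
side [[477.880808982055, 0.0, 284.08198618361115], [0.0, 477.880808982055, 204.5363231177397], [0.0, 0.0, 1.0]] [1.004 0.558 0.826] [-0.431 -0.484 -0.762]
jig [(0.96, [180.0, 224.0], 3061)]
blank [(0.68, [199.0, 345.0], 726)]
stand [(0.62, [269.0, 314.0], 1644), (0.58, [187.0, 228.0], 2994)]
staple [(0.59, [254.0, 308.0], 569)]
plug []
sanding_block [(0.65, [270.0, 414.0], 1846), (0.17, [181.0, 226.0], 3029)]
box [(0.9, [278.0, 227.0], 874)]
jig_seat [(0.58, [175.0, 220.0])]
jig_cheek [(0.61, [173.0, 202.0]), (0.22, [188.0, 223.0])]
0.1734 [ 1.65134819e-01  9.86271003e-01  5.35539941e-06 -7.32954434e-06] 1.0
```

```bash
python3 - <<'E'
import cv2
a=cv2.imread("pics/top0.png")[130:320,150:420];b=cv2.imread("pics/side0.png")[120:330,150:450]
cv2.imwrite("pics/a.png",cv2.resize(a,(800,563),interpolation=2));cv2.imwrite("pics/b.png",cv2.resize(b,(800,560),interpolation=2))
E
```

```text
(no output)
```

View pics/a.png

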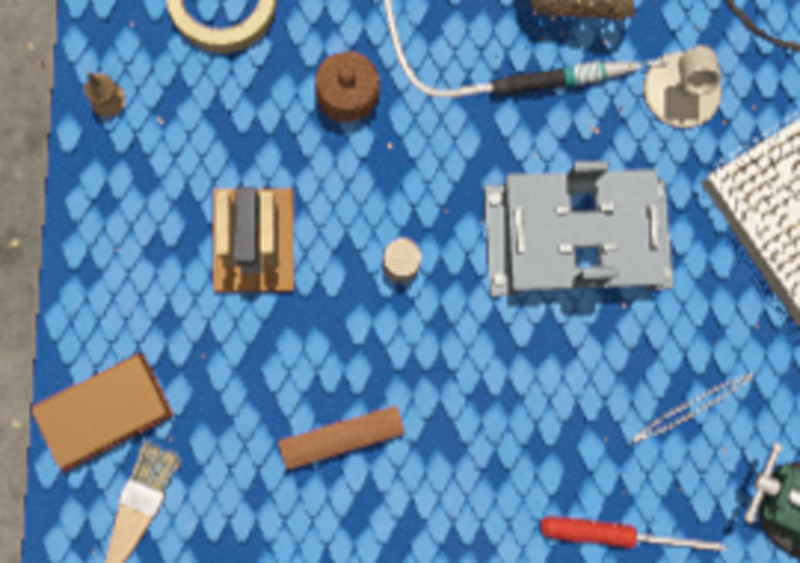

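View pics/b.png

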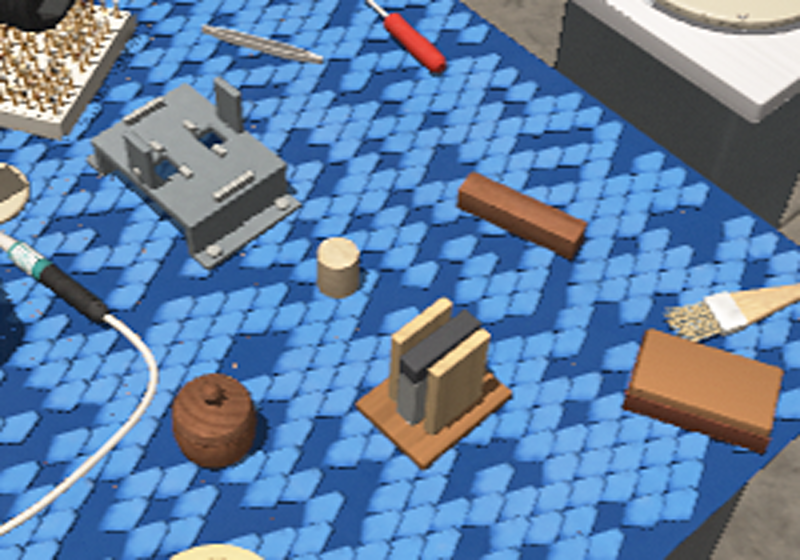

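```bash
cat > h.py <<'E'
import numpy as np, cv2
def cloud(f):
    z=f["range_z"]; v,u=np.indices(z.shape); K=f["mtx"]
    P=np.stack([(u-K[0,2])/K[0,0]*z,(v-K[1,2])/K[1,1]*z,z,np.ones_like(z)],-1)@np.linalg.inv(f["view"]).T
    P=P[...,:3]; P[z<=0]=np.nan; return P
def rect(f,c,r,zlo,zhi,cond=None):
    """min-area rect of points with z in range within r of c; centre, sides, yaw of LONG side (mod pi), median z"""
    P=cloud(f); m=(np.hypot(P[...,0]-c[0],P[...,1]-c[1])<r)&(P[...,2]>zlo)&(P[...,2]<zhi)
    if cond is not None: m&=cond(P,f["frame"].astype(int))
    m=m.astype(np.uint8); n,l,s,_=cv2.connectedComponentsWithStats(m,connectivity=8)
    k=1+np.argmax(s[1:,4]); Q=P[l==k]
    (cx,cy),(w,h),a=cv2.minAreaRect(Q[:,:2].astype(np.float32)); a=np.radians(a)
    if h>w: w,h,a=h,w,a+np.pi/2
    return dict(c=np.round([cx,cy],4),L=round(w,4),W=round(h,4),yaw=round((a+np.pi/2)%np.pi-np.pi/2,4),z=round(float(np.median(Q[:,2])),4),n=len(Q),mean=np.round(Q[:,:2].mean(0),4))
E
python3 - <<'E'
from h import *
px={"top":dict(jig=(206,346),blank=(276,266),stand=(213,235),plug=(216,283),staple=(206,232)),"side":dict(jig=(175,220),blank=(199,345),stand=(254,308))}
for c in px:
    f=dict(np.load(f"/tmp/{c}0.npz")); P=cloud(f)
    for n,(r,q) in px[c].items(): print(c,n,np.round(np.nanmedian(P[r-1:r+2,q-1:q+2].reshape(-1,3),0),4))
    m=(np.hypot(P[...,0]-.3,P[...,1])<.04)
    print("table z",np.nanmedian(P[m][:,2]),np.nanstd(P[m][:,2]))
    g=lambda n:np.nanmedian(P[px[c][n][0]-1:px[c][n][0]+2,px[c][n][1]-1:px[c][n][1]+2].reshape(-1,3),0)[:2]
    print("jig",rect(f,g("jig"),.12,.036,.046))
    print("blank",rect(f,g("blank"),.08,.018,.03))
    st=g("stand")
    print("staple",rect(f,st,.08,.079,.0875), "boards",rect(f,st,.08,.0875,.1))
    print("foot",rect(f,st,.08,.005,.016))
E
```

```text
top jig [ 0.619  -0.0931  0.0401]
top blank [0.4321 0.1166 0.0223]
top stand [0.5877 0.197  0.0816]
top plug [0.5894 0.0743 0.0378]
top staple [0.6055 0.2053 0.0835]
table z -0.0032070708214395616 0.0028302699503748125
jig {'c': array([ 0.6157, -0.0962]), 'L': 0.1372, 'W': 0.1046, 'yaw': np.float64(-1.5169), 'z': 0.0409, 'n': 1662, 'mean': array([ 0.6159, -0.095 ])}
blank {'c': array([0.4289, 0.1196]), 'L': 0.1097, 'W': 0.0258, 'yaw': np.float64(-1.266), 'z': 0.0231, 'n': 421, 'mean': array([0.4287, 0.12  ])}
staple {'c': array([0.607 , 0.2053]), 'L': 0.0653, 'W': 0.018, 'yaw': np.float64(-0.005), 'z': 0.083, 'n': 181, 'mean': array([0.6066, 0.2051])} boards {'c': array([0.6065, 0.2236]), 'L': 0.0518, 'W': 0.0079, 'yaw': np.float64(0.0394), 'z': 0.0893, 'n': 65, 'mean': array([0.6051, 0.2236])}
foot {'c': array([0.6065, 0.2035]), 'L': 0.0947, 'W': 0.0732, 'yaw': np.float64(0.0373), 'z': 0.0091, 'n': 388, 'mean': array([0.5911, 0.1946])}
side jig [ 0.6144 -0.1001  0.0417]
side blank [0.435  0.1233 0.024 ]
side stand [0.6287 0.2077 0.0844]
table z -0.0021475750214028366 0.002565910499597012
jig {'c': array([ 0.6162, -0.0969]), 'L': 0.1394, 'W': 0.107, 'yaw': np.float64(-1.5171), 'z': 0.0417, 'n': 1713, 'mean': array([ 0.6165, -0.0904])}
blank {'c': array([0.4286, 0.1196]), 'L': 0.1102, 'W': 0.033, 'yaw': np.float64(-1.2335), 'z': 0.0237, 'n': 502, 'mean': array([0.4308, 0.1217])}
staple {'c': array([0.6082, 0.2067]), 'L': 0.0662, 'W': 0.0222, 'yaw': np.float64(0.0326), 'z': 0.0838, 'n': 297, 'mean': array([0.6094, 0.2056])} boards {'c': array([0.6078, 0.2241]), 'L': 0.0532, 'W': 0.0104, 'yaw': np.float64(0.0412), 'z': 0.0898, 'n': 125, 'mean': array([0.6086, 0.2242])}
foot {'c': array([0.6085, 0.2052]), 'L': 0.0972, 'W': 0.0747, 'yaw': np.float64(0.0287), 'z': 0.0101, 'n': 717, 'mean': array([0.6242, 0.2174])}
```

```bash
cat >> h.py <<'E'
from bench import env, vision, job, finder, monitor
from scipy.spatial.transform import Rotation as R
def quat(th):
    """tool down, fingers closing along world yaw th"""
    y=np.array([np.cos(th),np.sin(th),0]); z=np.array([0,0,-1.]); return R.from_matrix(np.c_[np.cross(y,z),y,z]).as_quat()
def best(p,th):
    o=[(abs(j[5]),quat(t)) for t in (th,th+np.pi) if (j:=env.ik(p,quat(t))) is not None]
    return min(o,key=lambda a:a[0])[1]
def go(p,th): env.reach(list(p),best(list(p),th))
def line(p,v=.15,g=None): return env.movel(list(p),velocity=v,guard=g)
def u(a): return np.array([np.cos(a),np.sin(a)])
def state(): print("pos",np.round(monitor.get_position(),4),"gap",round(monitor.get_finger_gap(),3),"gf",round(monitor.get_gripper_force(),1),"F",np.round(monitor.get_contact_force(),1),"t",round(monitor.get_clock(),1))
def snap(c): return vision.grab_frame(c)
JC=np.array([.6159,-.0965]); JY=-1.517+np.pi   # jig centre, yaw of its y axis
E
python3 - <<'E'
from h import *
B=np.array([.4288,.1196]); a=-1.266+np.pi
p=B+.039*u(a); th=a-np.pi/2
go([*p,.28],th); state()
line([*p,.176],.12); env.close_gripper(60); state()
line([*p,.28],.1); state()
q=JC+.039*u(JY)
go([*q,.29],JY-np.pi/2); state()
for c in("top","side"):
    f=snap(c); cv2.imwrite(f"pics/{c}1.png",f["frame"][:,:,::-1]); np.savez(f"/tmp/{c}1.npz",**f)
a=cv2.imread("pics/top1.png")[130:290,270:430];b=cv2.imread("pics/side1.png")[80:240,140:300]
cv2.imwrite("pics/c.png",cv2.resize(np.hstack([a,b]),(800,400),interpolation=2))
E
```

```text
pos [0.417  0.1574 0.2802] gap 1.0 gf 0.0 F [ 0.2 -1.   0.6] t 2.6
pos [0.4172 0.1568 0.1764] gap 0.286 gf 59.7 F [-1.4 -0.1  5.1] t 4.2
pos [0.4169 0.1568 0.2795] gap 0.293 gf 58.9 F [-0.1 -0.2 -1.8] t 5.4
pos [ 0.6134 -0.0565  0.2898] gap 0.289 gf 58.9 F [-0.7  0.2 -0.5] t 6.5
```

View pics/c.png

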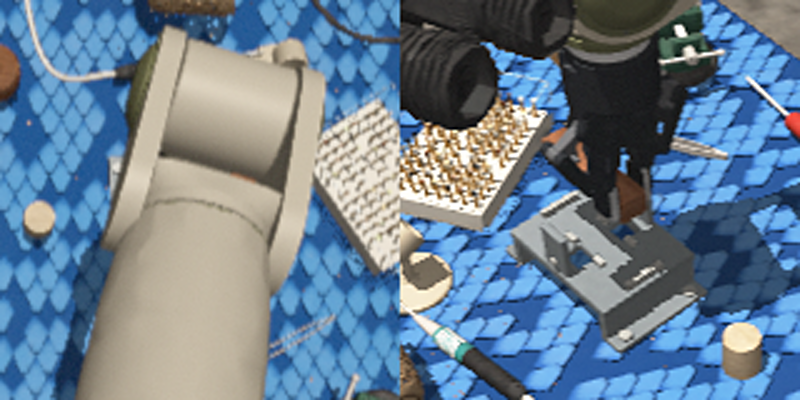

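```bash
python3 - <<'E'
from h import *
f=dict(np.load("/tmp/side1.npz")); P=cloud(f); C=f["frame"].astype(int)
d=P[...,:2]-JC; yy=d@u(JY); xx=d@u(JY-np.pi/2); 
m=(C[...,0]>C[...,2]*1.5)&(C[...,0]>50)&(abs(xx)<.04)&(abs(yy)<.08)&(P[...,2]>.08)&(P[...,2]<.16)
print(m.sum())
for lo in np.arange(-.07,.07,.01):
    k=m&(yy>lo)&(yy<=lo+.01)
    if k.sum()>2: print(round(lo,2),k.sum(),"z",np.round(np.percentile(P[k][:,2],[2,50,98]),4),"x",np.round(np.percentile(xx[k],[2,98]),4))
print("y range",np.percentile(yy[m],[0,1,99,100]))
E
```

```text
213
-0.06 15 z [0.1346 0.1367 0.1374] x [-0.011   0.0126]
-0.05 12 z [0.1358 0.1371 0.1386] x [-0.0017  0.0111]
-0.03 7 z [0.1358 0.1366 0.1412] x [-0.0066 -0.0013]
-0.02 7 z [0.1347 0.1367 0.1374] x [-0.002   0.0017]
-0.01 9 z [0.1363 0.1369 0.1404] x [0.0017 0.0088]
0.0 3 z [0.1356 0.136  0.1387] x [0.0073 0.0104]
0.02 6 z [0.136  0.1371 0.1388] x [-0.0103 -0.005 ]
0.03 20 z [0.1354 0.1375 0.1388] x [-0.0114  0.0005]
0.04 35 z [0.1273 0.1374 0.1398] x [-0.0109  0.0099]
0.05 99 z [0.1159 0.1293 0.1498] x [-0.0097  0.0138]
y range [-0.05525975 -0.05424716  0.05737238  0.05799414]
```

```bash
python3 - <<'E'
from h import *
q=JC+.039*u(JY); print(q)
line([*q,.232],.1); env.hold(.2); state()
print(line([*q,.217],.03,8)); state()
env.release(); state()
line([*q,.33],.15); 
go([.45,.2,.36],0); state()
for c in("top","side"):
    f=snap(c); np.savez(f"/tmp/{c}2.npz",**f)
    cv2.imwrite(f"pics/{c}2.png",f["frame"][:,:,::-1])
    br=lambda P,C:(C[...,0]>C[...,2]*1.5)
    r=rect(f,JC,.08,.055,.075,br); d=r["c"]-JC; print(c,r,"dx",d@u(JY-np.pi/2),"dy",d@u(JY))
    print(" jig",rect(f,JC,.12,.036,.046))
E
```

```text
[ 0.61380296 -0.05755642]
pos [ 0.6139 -0.0576  0.2327] gap 0.289 gf 58.9 F [-0.5 -0.3 -1.4] t 7.5
True
pos [ 0.6137 -0.0575  0.2184] gap 0.289 gf 59.8 F [-1.6  0.5  3.6] t 8.0
pos [ 0.6136 -0.0575  0.218 ] gap 1.003 gf 0.0 F [ 0.  -0.8  0.9] t 8.6
pos [0.4507 0.1994 0.3598] gap 1.003 gf 0.0 F [-0.2 -0.2  0.2] t 10.7
top {'c': array([ 0.615 , -0.0954]), 'L': 0.1086, 'W': 0.0263, 'yaw': np.float64(-1.5209), 'z': 0.0649, 'n': 422, 'mean': array([ 0.6143, -0.0945])} dx -0.0008395505732763711 dy 0.0011468020033603649
 jig {'c': array([ 0.6155, -0.0961]), 'L': 0.1367, 'W': 0.1042, 'yaw': np.float64(-1.5192), 'z': 0.041, 'n': 1204, 'mean': array([ 0.6149, -0.094 ])}
side {'c': array([ 0.6164, -0.0949]), 'L': 0.1113, 'W': 0.0273, 'yaw': np.float64(-1.5211), 'z': 0.0654, 'n': 498, 'mean': array([ 0.6187, -0.0919])} dx 0.0005853092750965227 dy 0.0015708001312980406
 jig {'c': array([ 0.6164, -0.0962]), 'L': 0.1411, 'W': 0.1064, 'yaw': np.float64(-1.5078), 'z': 0.0416, 'n': 1197, 'mean': array([ 0.6191, -0.0855])}
```

```bash
python3 - <<'E'
from h import *
S=np.array([.6073,.2055]); th=.035
go([*S,.33],th); env.hold(.2); state()
line([*S,.222],.1); env.close_gripper(60); state()
line([*S,.225],.03); state()
line([*S,.335],.1); state()
T=np.array([.44,.06]); go([*T,.335],JY-np.pi/2); 
line([*T,.235],.12); state()
print(line([*T,.207],.03,6)); state()
for c in["side"]:
    f=snap(c); cv2.imwrite("pics/d.png",cv2.resize(f["frame"][100:300,220:480,::-1],(780,600),interpolation=2))
E
```

```text
pos [0.6065 0.2057 0.3311] gap 0.998 gf 0.0 F [-0.4 -0.1  0.9] t 11.7
pos [0.6074 0.2055 0.2229] gap 0.76 gf 67.7 F [-0.4 -0.2  5.9] t 13.2
pos [0.6072 0.2055 0.2247] gap 0.764 gf 66.9 F [-0.1 -0.  -3.9] t 13.5
pos [0.6072 0.2055 0.3342] gap 0.759 gf 66.9 F [ 0.7  0.7 -2.5] t 14.7
pos [0.4403 0.0601 0.2355] gap 0.761 gf 67.0 F [-0.1 -0.9 -3.6] t 16.6
True
pos [0.44   0.06   0.2129] gap 0.763 gf 67.8 F [-0.9 -0.7  6.3] t 17.3
```

View pics/d.png

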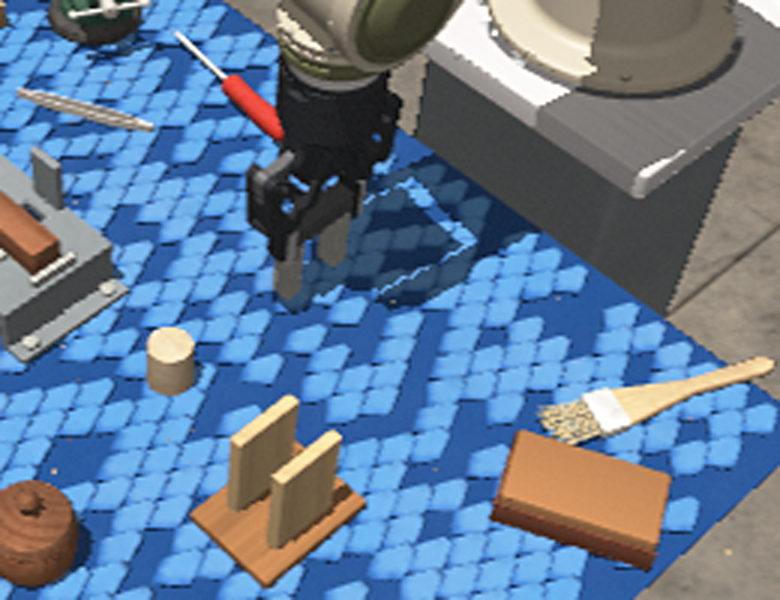

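```bash
python3 - <<'E'
from h import *
env.release(); env.hold(.3); state()
T=[.44,.06]; line([*T,.34],.15)
go([.42,.25,.34],JY); state()
for c in("top","side"):
    f=snap(c); print(c,rect(f,T,.06,.066,.09), "legs?",rect(f,T,.06,.01,.06)); cv2.imwrite(f"pics/{c}3.png",f["frame"][:,:,::-1]); np.savez(f"/tmp/{c}3.npz",**f)
    print(" jig",rect(f,JC,.12,.036,.046))
E
```

```text
pos [0.4396 0.06   0.2125] gap 1.0 gf 0.0 F [ 0.6 -0.1 -0.1] t 18.0
pos [0.4202 0.2496 0.3396] gap 1.0 gf 0.0 F [ 0.  -0.2  0. ] t 20.1
top {'c': array([0.4396, 0.0598]), 'L': 0.0644, 'W': 0.0176, 'yaw': np.float64(0.0145), 'z': 0.0725, 'n': 199, 'mean': array([0.4398, 0.0596])} legs? {'c': array([0.4184, 0.0677]), 'L': 0.0174, 'W': 0.0002, 'yaw': np.float64(0.0297), 'z': 0.0512, 'n': 8, 'mean': array([0.4185, 0.0677])}
 jig {'c': array([ 0.6154, -0.0961]), 'L': 0.1367, 'W': 0.1041, 'yaw': np.float64(-1.5202), 'z': 0.041, 'n': 1202, 'mean': array([ 0.6149, -0.0938])}
side {'c': array([0.4412, 0.0597]), 'L': 0.0674, 'W': 0.02, 'yaw': np.float64(0.0318), 'z': 0.0734, 'n': 213, 'mean': array([0.4431, 0.0612])} legs? {'c': array([0.4413, 0.059 ]), 'L': 0.0664, 'W': 0.0216, 'yaw': np.float64(0.022), 'z': 0.0351, 'n': 267, 'mean': array([0.4477, 0.0639])}
 jig {'c': array([ 0.6167, -0.0964]), 'L': 0.1396, 'W': 0.1076, 'yaw': np.float64(-1.5106), 'z': 0.0417, 'n': 1191, 'mean': array([ 0.6192, -0.0854])}
```

```bash
python3 - <<'E'
from h import *
T=np.array([.4402,.0598]); go([*T,.33],.042+np.pi/2); env.hold(.2)
line([*T,.2300],.1); env.hold(.1); env.close_gripper(80); state()
line([*T,.36],.12); state()
go([*JC,.36],JY); env.hold(.2); state()
line([*JC,.31],.08); env.hold(.2); state()   # leg ends at z ~.08
f=snap("side"); np.savez("/tmp/side4.npz",**f)
cv2.imwrite("pics/e.png",cv2.resize(f["frame"][90:240,130:330,::-1],(800,600),interpolation=2))
E
```

```text
pos [0.4403 0.0597 0.2302] gap 0.19 gf 78.6 F [-0.8 -3.2  5.2] t 24.6
pos [0.4401 0.0598 0.3593] gap 0.19 gf 78.1 F [-0.6  0.  -3.6] t 25.8
pos [ 0.6155 -0.0955  0.3605] gap 0.187 gf 78.1 F [-0.8  0.3 -3.5] t 26.9
pos [ 0.6159 -0.0965  0.3105] gap 0.193 gf 78.1 F [ 0.1 -0.1 -2.7] t 27.9
```

View pics/e.png

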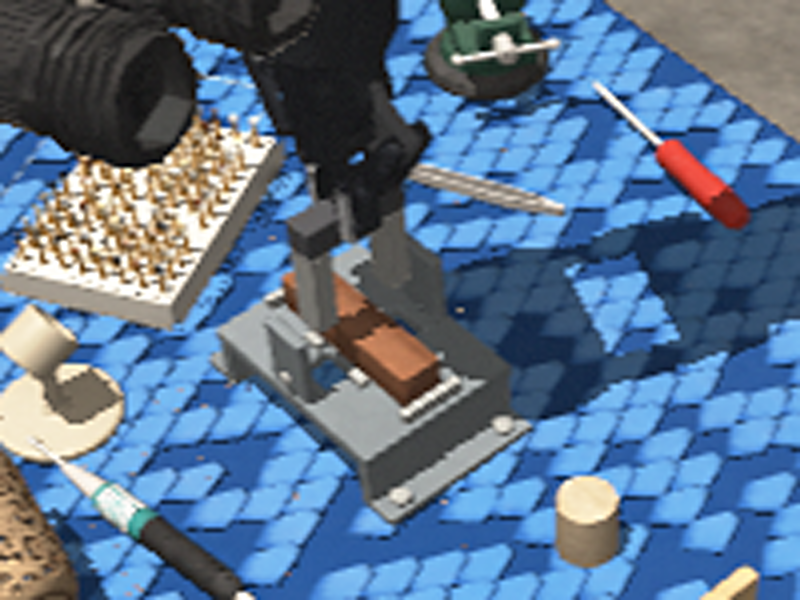

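```bash
python3 - <<'E'
from h import *
print(line([*JC,.275],.05,8)); state()
print(line([*JC,.255],.03,8)); state()
if monitor.get_position()[2]<.258:
    print(line([*JC,.2405],.02,8)); state()
E
```

```text
False
pos [ 0.616  -0.0965  0.2753] gap 0.191 gf 78.1 F [-0.8 -0.6 -2.8] t 28.8
False
pos [ 0.616  -0.0965  0.2551] gap 0.189 gf 78.1 F [ 0.5  0.3 -2.6] t 29.6
True
pos [ 0.6159 -0.0965  0.2423] gap 0.191 gf 79.0 F [-0.8  0.3  5.4] t 30.2
```

Fully home at the expected height; release, retreat and verify.

```bash
python3 - <<'E'
from h import *
env.hold(.2); env.release(); env.hold(.2); state()
line([*JC,.36],.12); go([.42,.2,.36],JY); env.hold(.3); state()
for c in("top","side"):
    f=snap(c)
    dk=lambda P,C:(C.max(-1)<110)&(C[...,0]<C[...,2]*1.4)
    br=lambda P,C:(C[...,0]>C[...,2]*1.5)
    for n,r in(("staple",rect(f,JC,.042,.078,.094)),("blank",rect(f,JC,.08,.055,.075,br))):
        d=r["c"]-JC; print(c,n,r["z"],r["L"],r["W"],r["yaw"],"dx,dy",np.round([d@u(JY-np.pi/2),d@u(JY)],4))
cv2.imwrite("pics/f.png",cv2.resize(f["frame"][90:240,130:330,::-1],(800,600),interpolation=2))
E
```

```text
pos [ 0.6156 -0.0964  0.2412] gap 0.998 gf 0.0 F [ 0.5 -0.3  0.5] t 31.3
pos [0.4201 0.1999 0.36  ] gap 1.001 gf 0.0 F [ 1.3  0.3 -0.7] t 35.0
top staple 0.0845 0.0653 0.0192 0.0362 dx,dy [-0.0012  0.0017]
top blank 0.0647 0.0459 0.0257 -1.4881 dx,dy [-0.001   0.0331]
side staple 0.085 0.0662 0.0208 0.0695 dx,dy [0.0002 0.0025]
side blank 0.0652 0.0547 0.0302 1.565 dx,dy [0.0036 0.0292]
```

View pics/f.png

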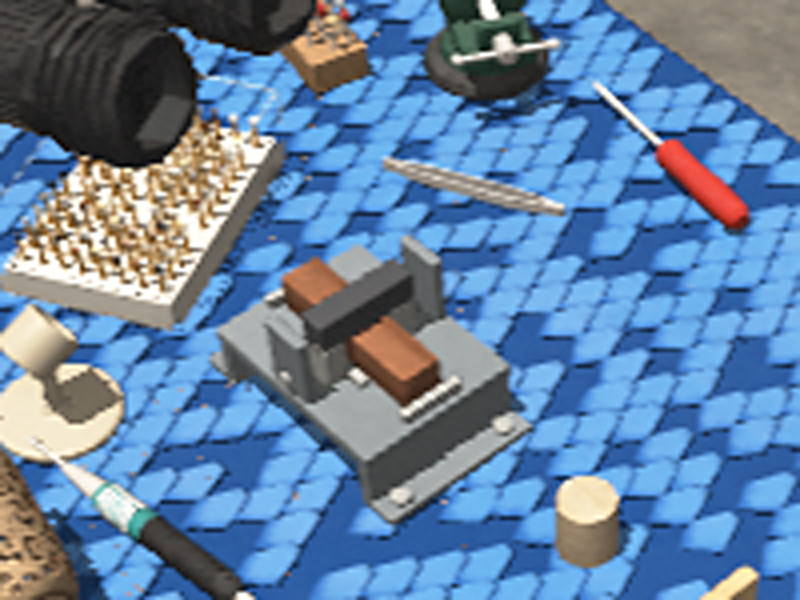

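The staple's head lies on the blank between the cheeks (about pixel 360,305 in the crop), with both legs in the holes. The blank is flat in its lane and the gripper is clear.

```bash
python3 -c "
from bench import job
print(job.hand_in())"
```

```text
the job is handed in; nothing more can be done
None
```

The job is handed in, though the hand-in returned no verdict: the blank is flat in its seat and the staple is fully home over it, both released, with the last pictures putting the staple within about 2.5 mm of the seat's middle.

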